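# Open a tester's sample port by its push-push latch

## Robot

A 6-joint arm with a two-finger parallel gripper is mounted at the origin on the work surface. World frame = base frame: x ahead of the robot, y to its left, z up, the work surface at z = 0. Lengths are in mm, angles in degrees, forces in N, time in s.
With the tool pointing down it reaches from about 300 to 750 mm from the base axis. Payload 8.5 kg.
Tool frame: the origin (TCP) lies between the finger pads; the fingertips stand 17 mm ahead of it and the grasp point (between the pads) lies 2 mm behind it; z points along the fingers, x is the direction in which the jaws open and shut, and the axes are right-handed (so a half turn about z gives the same grasp; the last joint's range is limited). The gripper opens to 85 mm and grips with 20 to 120 N. Pads are 22 mm wide; open, the fingers measure 114 mm over their backs; the gripper's body (76 mm by 85 mm) begins 54 mm behind the grasp point. The pads swing forward as they close: fully open they stand 13 mm farther back than shut.
Start: joints at [52.523, 21.807, 74.336, -0, 83.858, -12.336], TCP at [233.659, 497.88, 248.322] pointing down, gripper open.
Joint ranges: [-178.18, 178.18], [-50.72, 133.34], [12.68, 142.11], [-81.47, 261.47], [9.98, 163.14], [-165.26, 165.26]. Speed limits (degrees/s): [136.94, 136.94, 180, 180, 180, 180].

## Interface

Orientations are given as [roll, pitch, yaw] about the fixed x, y, z axes, in that order (R = Rz(yaw) Ry(pitch) Rx(roll)).
In Python, from bench import arm gives the robot as it stands.
- The arm moves only by the tool jog_arm, never from a script. Its argument "series" is a list that holds one entry, the list of rows, each a list of 5 numbers: the shift along the tool's x, y, z in cm, then the turn about the tool's z in degrees, then the finger opening in cm, from 0 to 8.54. In form: [[[dx, dy, dz, roll, gripper], ...]]. A call has 1 to 5 rows; each row shifts and turns the commanded pose from where the row before left it, along the tool's axes as they then stand; what a row does not reach is not made up. A row lasts 1/12 s, in which the tool goes at most 41.7 mm and 7.16 degrees, less where a joint would pass 70% of its speed; a pose out of reach is approached as far as the arm can. A call is refused whole if a number of a shift passes 4.17 or a number of a turn 7.16, either way. A call with a gripper value outside its range is refused whole. The fingers move at their own pace and stop on an object; "force" is the grip in N (left out, the last holds). Time passes only in rows, so rows that do not move let the fingers close. It gives the time, the measured TCP pose, the force and the opening at its end, in the units of the state.
- arm.read_state(): the state, without advancing time (a new reading comes with each control period).
- arm.capture(name): name is "scene" or "top"; returns the picture (400x640x3 uint8, red, green, blue); there is no depth.
- arm.calibration(name): a dict with "intrinsics" (3x3 intrinsics, pixels), "k1" (the pictures are not rectified: a ray, as slopes to the right and down, at radius r is drawn at 1 + k1 r^2 times it, then the intrinsics apply), "cam_to_world" (4x4, takes a point from camera to world coordinates). Camera axes: x right, y up, looking along -z (the intrinsics and any distortion apply to the point x, -y, -z); pixel columns grow to the right and rows downward; lengths in mm; the calibration is good to about 2 mm. A picture is of the moment at which its call begins. calibration takes no time and is no camera call.
- arm.hand_in(): hands the job in, once; it reports no verdict.
Trained networks look in the newest picture that a camera, given by its name, has taken for a name from the list of things; names that differ only in an ending like _2 or _b are one class to them, and where a whole thing is asked for, a point or a joint stands for the part that bears it (a point fixed in the world has none). Each returns a list of dicts, best first, with "score" (0 to 1); they miss things now and then, are a little off and sometimes report something else, mostly with a low value. They report only what shows in the picture. A call takes as long as a camera call. They do not tell look-alikes from the thing itself.
- arm.spot_in(camera, query): "point" ([x, y, z] in mm, in world coordinates, good to about 4 mm: the middle of the surface that is visible of it).
- arm.pinpoint(camera, query): "point" ([x, y, z] in mm, in world coordinates, good to about 4 mm: a listed point, or the origin of a listed thing).
The state is a dict: "time": time; "qpos": joint angles; "joint_velocities": joint speeds; "effort": joint torques, N m; "ee_pos": TCP position; "tcp_rot": TCP orientation; "wrist_force": force on the tool from outside, world axes, zero at the start; "torque": the same for the moment, N m; "grip_width": finger opening in mm.
Only numpy, scipy, OpenCV 4.12 (cv2) and the standard library are available. Lean on these libraries where they do the work, as an engineer would, in place of code of your own. Each camera call takes 0.05 s, during which the arm holds its last target.

## Task

Open the blue sample-port hatch on the bench tester: press its white thumb pad in with a fingertip once, without ramming it, then take the finger away and let the hatch swing up by itself without touching it again or pushing it back down. Keep clear and watch it stand fully open for two seconds before you finish. Leave the grey hatch on the other module shut, and do not grasp, shift or knock over the small jar, the bottle or the beaker.

Things in the scene. Friction and masses are not known exactly. Their poses are not given: they have to be found in the camera images.
- blue_unit: Pale grey bench tester module bolted down, 190 mm (its x) by 150 mm (its y) by 110 mm high, with a blue hatch in its flat top; it has a small amber jar standing on its top behind the hatch. Origin at the centre of its underside, x pointing to its rear (hinge side), z up.
- blue_pad (a point): Centre of the top face of the round white thumb pad (30 mm diameter, standing 8 mm above the hatch, so about 118 mm above the bench when shut) on the blue hatch; it moves with the hatch. It lies 62 mm from the hinge line, on the hatch's middle, 22 mm from its free edge. Its x points from the free edge to the hinge, z out of the hatch.
- blue_hinge (a point): Middle of the blue hatch's hinge line (along the module's y), level with the module's top, 110 mm above the bench. The hatch is 84 mm long from the hinge towards the module's front (-x of the module) and 78 mm wide. Once unlatched, a damped spring lifts it slowly to 1.0 rad in about 3 s, its edge rising 75 mm, if nothing is in its way: a finger above it must go up 60 mm or more, or aside.
- blue_hatch (a joint): Angle of the blue hatch in rad: 0 latched shut and flush, negative when pressed in below flush (hard stop at -0.10, about 6 mm at the pad), positive when open (stop at 1.0). Pressing the pad in 4 mm or more (2 to 4 N before the stop) and letting go frees it; pressing the open hatch right down latches it shut again.
- grey_unit: Pale grey bench tester module bolted down, 190 mm (its x) by 150 mm (its y) by 110 mm high, with a grey hatch in its flat top; otherwise the same as the blue-hatched one; the two modules may swap places. Origin at the centre of its underside, x pointing to its rear (hinge side), z up.
- grey_pad (a point): Centre of the top face of the round black thumb pad (30 mm diameter, standing 8 mm above the hatch, so about 118 mm above the bench when shut) on the grey hatch; it moves with the hatch. It lies 62 mm from the hinge line, on the hatch's middle, 22 mm from its free edge. Its x points from the free edge to the hinge, z out of the hatch.
- grey_hinge (a point): Middle of the grey hatch's hinge line (along the module's y), level with the module's top, 110 mm above the bench. The hatch is 84 mm long from the hinge towards the module's front (-x of the module) and 78 mm wide.
- grey_hatch (a joint): Angle of the grey hatch in rad: 0 latched shut and flush, negative when pressed in below flush (hard stop at -0.10, about 6 mm at the pad), positive when open (stop at 1.0). Same latch as the blue one; it must stay shut.
- jar_mid (a point): Centre, half-way up, of a loose small amber jar with a white cap, 32 mm diameter, 45 mm high, standing on the blue-hatched module's top behind the hinge (50 g).
- amber_mid (a point): Centre, half-way up, of a loose amber bottle with a blue cap, 60 mm diameter, 135 mm high, standing on the bench beside a module.
- beaker_mid (a point): Centre, half-way up, of a loose clear beaker, 70 mm diameter, 90 mm high, standing on the bench beside a module.
Things that resemble listed ones, but are neither listed nor needed, are in the scene too. What is shaped like the blue_unit but red is not meant.

How it is judged:
By the outcome, as a careful person would: the job done as asked, in the order asked, and still so for the second after the job is handed in, with the robot touching nothing.
It also fails if it takes over 37 s, if anything falls off the work surface, if the arm or the gripper's body presses on something with over 40 N, if the wrist force passes 120 N, or if a joint passes its speed limit or range.

## Working session

There is one attempt and no reset: what is moved stays moved. The work goes in short steps, Python scripts to look and compute and a tool call to move; the robot and the scene stay as the last step left them, time stands still between calls to the robot, and variables do not carry over. Pictures are saved under pics/ and viewed, and the job is handed in when it is done.

Besides the shell and the picture viewer there is one more tool, called after ">>>" as a command line: name --argument value ..., lists and objects as JSON in quotes. jog_arm: Moves the arm, as the interface text tells. Its arguments: {"type":"object","properties":{"series":{"type":"array","items":{"type":"array","items":{"type":"array","items":{"type":"number"}}}},"force":{"type":"number"}},"required":["series"]}

```bash
mkdir -p pics; ls; python3 - <<'E'
from bench import arm
import cv2
for n in ("scene","top"):
    im=arm.capture(n); cv2.imwrite(f"pics/{n}0.png",im[:,:,::-1])
for c in ("scene","top"):
    for q in ("blue_pad","blue_hinge","grey_pad","jar_mid","amber_mid","beaker_mid"):
        print(c,q,[(round(d["score"],2),[round(float(v)) for v in d["point"]]) for d in arm.pinpoint(c,q)][:4])
s=arm.read_state();print(s["time"],s["ee_pos"],s["tcp_rot"],s["grip_width"],s["wrist_force"])
E
```

```text
pics
scene blue_pad [(0.94, [773, 107, 118]), (0.9, [570, -165, 117]), (0.88, [487, -567, 118])]
scene blue_hinge [(0.9, [632, -172, 113]), (0.89, [355, -121, 110]), (0.79, [827, 79, 106]), (0.72, [546, -590, 110])]
scene grey_pad [(0.97, [473, 173, 115])]
scene jar_mid [(0.7, [622, -169, -2]), (0.5, [695, -150, 135])]
scene amber_mid [(0.89, [474, 376, 70]), (0.38, [431, -367, 44])]
scene beaker_mid [(0.6, [428, -363, 43]), (0.26, [473, 172, 120])]
top blue_pad [(0.82, [776, 105, 119]), (0.77, [484, -567, 120]), (0.62, [568, -163, 119]), (0.62, [295, -103, 118])]
top blue_hinge [(0.97, [548, -592, 110]), (0.84, [356, -123, 110]), (0.7, [632, -171, 107]), (0.67, [828, 73, 112])]
top grey_pad [(0.86, [479, 175, 121])]
top jar_mid [(0.42, [693, -145, 134])]
top amber_mid [(0.77, [476, 375, 70])]
top beaker_mid [(0.91, [427, -364, 46])]
0.7 [233.66284279 497.87395698 248.34271052] [-1.79999110e+02 -7.37145177e-04  6.48583430e+01] 85.32729165903643 [ 0.39402271 -0.20852004  0.65759111]
```

View pics/scene0.png

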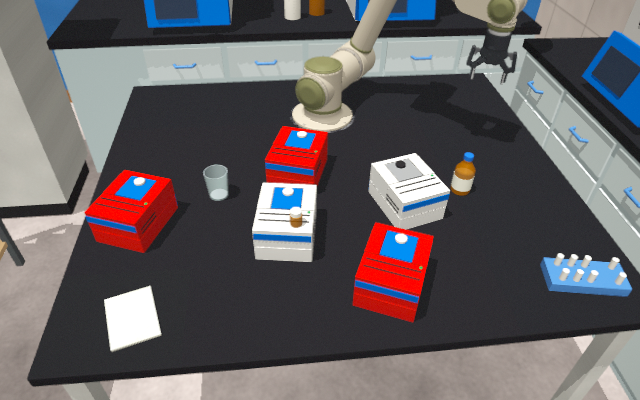

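View pics/top0.png

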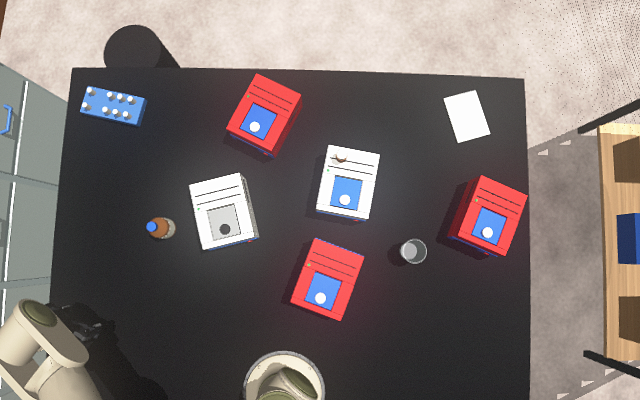

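The pictures show one pale module with a blue hatch: its pad is at scene (288,191) and top (345,200), and the jar stands at top (339,158). The other blue-hatched modules are red decoys. Next I'll refine the pad position from pixels.

```bash
cat > h.py <<'E'
import numpy as np, cv2
from bench import arm
def ray(n,px):
    c=arm.calibration(n);K=np.array(c["intrinsics"],float);T=np.array(c["cam_to_world"],float)
    k=float(np.ravel(c["k1"])[0])
    u=cv2.undistortPoints(np.array([[px]],float),K,np.array([k,0,0,0,0.]))[0,0]
    d=T[:3,:3]@np.array([u[0],-u[1],-1]);return T[:3,3],d/np.linalg.norm(d)
def at(n,px,z):
    o,d=ray(n,px);return (o+d*(z-o[2])/d[2]).round(1)
def toolshift(target,s):
    from scipy.spatial.transform import Rotation as R
    return (R.from_euler("xyz",s["tcp_rot"],degrees=True).inv().apply(np.array(target)-s["ee_pos"])/10).round(2)
E
python3 - <<'E'
from h import *
im0={n:cv2.imread(f"pics/{n}0.png") for n in("scene","top")}
for n,(x,y) in {"scene":(288,191),"top":(345,200)}.items():
    p=im0[n][y-10:y+11,x-10:x+11].astype(int)
    m=(p.min(2)>170).astype(np.uint8)
    k,l,st,ce=cv2.connectedComponentsWithStats(m)
    for i in range(1,k): 
        c=ce[i]+[x-10,y-10]; print(n,st[i],c,at(n,c,117))
    # blow-up
    cv2.imwrite(f"pics/{n}z.png",cv2.resize(im0[n][y-30:y+31,x-40:x+41],None,fx=6,fy=6,interpolation=0))
s=arm.read_state();print(toolshift([569,-164,248],s))
E
```

```text
scene [  0   2  21  13 161] [287.69565217 188.        ] [ 560.9 -160.9  117. ]
top [ 4  5 11 10 89] [344.40449438 199.4494382 ] [ 569.9 -161.5  117. ]
top [ 0 17 21  4 47] [342.23404255 209.12765957] [ 542.4 -156.1  117. ]
[-4.567e+01  5.848e+01  3.000e-02]
```

>>> jog_arm --series '[[[-2.3,2.9,0,0,0],[-2.3,2.9,0,0,0],[-2.3,2.9,0,0,0],[-2.3,2.9,0,0,0],[-2.3,2.9,0,0,0]]]'

```text
time: 1.12
ee_pos: [316.4, 330.7, 248.4]
tcp_rot: [180.0, -0.0, 64.9]
wrist_force: [1.0, 0.4, -0.7]
grip_width: 25.7
```

>>> jog_arm --series '[[[-2.3,2.9,0,0,0],[-2.3,2.9,0,0,0],[-2.3,2.9,0,0,0],[-2.3,2.9,0,0,0],[-2.3,2.9,0,0,0]]]'

```text
time: 1.53
ee_pos: [398.9, 164.7, 248.6]
tcp_rot: [180.0, -0.0, 64.9]
wrist_force: [0.7, 0.5, 0.5]
grip_width: -0.2
```

>>> jog_arm --series '[[[-2.3,2.9,0,0,0],[-2.3,2.9,0,0,0],[-2.3,2.9,0,0,0],[-2.3,2.9,0,0,0],[0,0,0,0,0]]]'

```text
time: 1.95
ee_pos: [466.8, 29.1, 248.1]
tcp_rot: [179.9, 0.1, 64.6]
wrist_force: [0.0, 0.5, 0.1]
grip_width: -0.1
```

```bash
python3 - <<'E'
from h import *
s=arm.read_state();print(s["time"],s["ee_pos"],s["wrist_force"],toolshift([569,-163,200],s))
E
```

```text
1.95 [466.8354676   29.06628305 248.10957488] [0.04833803 0.51792106 0.14107096] [-12.96  17.47   4.85]
```

>>> jog_arm --series '[[[-2.6,3.5,0,0,0],[-2.6,3.5,0,0,0],[-2.6,3.5,0,0,0],[-2.6,3.5,0,0,0],[-2.6,3.5,0,0,0]]]'

```text
time: 2.37
ee_pos: [563.6, -151.3, 248.4]
tcp_rot: [180.0, -0.0, 64.9]
wrist_force: [1.0, 0.5, 1.0]
grip_width: 0.0
```

>>> jog_arm --series '[[[0,0,1.5,0,0],[0,0,1.5,0,0],[0,0,1.5,0,0],[0,0,0,0,0],[0,0,0,0,0]]]'

```text
time: 2.78
ee_pos: [562.9, -149.4, 203.2]
tcp_rot: [-179.9, -0.0, 64.9]
wrist_force: [0.2, -0.2, 0.2]
grip_width: 0.1
```

```bash
python3 - <<'E'
from h import *
s=arm.read_state();print(s["time"],s["ee_pos"],s["wrist_force"],toolshift([569,-163,150],s))
for n in ("scene","top"):
    im=arm.capture(n)
    x,y=(288,185) if n=="scene" else (345,190)
    cv2.imwrite(f"pics/{n}1.png",cv2.resize(im[y-50:y+50,x-66:x+67,::-1],None,fx=6,fy=6))
    print([(round(d["score"],2),[round(float(v)) for v in d["point"]]) for d in arm.pinpoint(n,"blue_pad")])
E
```

```text
2.7833 [ 562.89383085 -149.36822289  203.1755871 ] [ 0.24442341 -0.22128417  0.22925181] [-0.97  1.14  5.32]
[(0.84, [567, -163, 116]), (0.72, [773, 107, 118]), (0.57, [487, -568, 120]), (0.55, [295, -96, 119])]
[(0.65, [485, -566, 120]), (0.62, [292, -101, 119]), (0.61, [775, 107, 119])]
```

>>> jog_arm --series '[[[-0.98,1.12,1.5,0,0],[0,0,1.5,0,0],[0,0,1,0,0],[0,0,0.5,0,0],[0,0,0,0,0]]]'

```text
time: 3.4
ee_pos: [568.7, -162.9, 157.7]
tcp_rot: [-179.9, -0.0, 64.9]
wrist_force: [-0.3, 0.3, -0.6]
grip_width: 0.2
```

```bash
python3 - <<'E'
from h import *
s=arm.read_state();print(s["time"],s["ee_pos"],s["wrist_force"],toolshift([569,-163,140],s))
im=arm.capture("scene");x,y=(288,185)
cv2.imwrite("pics/scene2.png",cv2.resize(im[y-50:y+50,x-66:x+67,::-1],None,fx=6,fy=6))
E
```

```text
3.4 [ 568.67563529 -162.8533578   157.70335285] [-0.33699424  0.32786382 -0.6316067 ] [0.   0.04 1.77]
```

View pics/scene2.png

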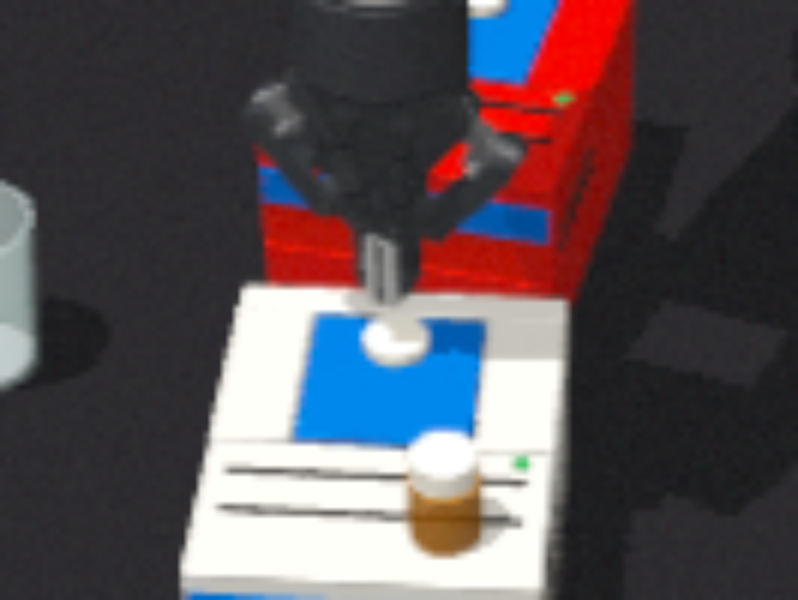

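The shut fingertips are above the white pad, crop (385,300) over (395,338), and clear of the jar. I'll descend gently.

>>> jog_arm --series '[[[0,0,0.8,0,0],[0,0,0.6,0,0],[0,0,0.3,0,0],[0,0,0.1,0,0],[0,0,0,0,0]]]'

```text
time: 3.87
ee_pos: [568.9, -163.2, 140.1]
tcp_rot: [-180.0, -0.0, 64.9]
wrist_force: [-0.5, -0.2, 0.3]
grip_width: -0.0
```

>>> jog_arm --series '[[[0,0,0.1,0,0],[0,0,0.1,0,0],[0,0,0.1,0,0],[0,0,0.1,0,0],[0,0,0,0,0]]]'

```text
time: 4.28
ee_pos: [568.9, -163.2, 136.1]
tcp_rot: [-180.0, 0.0, 64.9]
wrist_force: [-0.5, -0.7, 0.8]
grip_width: -0.3
```

>>> jog_arm --series '[[[0,0,0.1,0,0],[0,0,0.1,0,0],[0,0,0.1,0,0],[0,0,0,0,0]]]'

```text
time: 4.62
ee_pos: [568.9, -163.2, 133.3]
tcp_rot: [-180.0, 0.0, 64.9]
wrist_force: [-1.6, -0.5, 1.0]
grip_width: 0.2
```

>>> jog_arm --series '[[[0,0,0.1,0,0],[0,0,0.1,0,0],[0,0,0,0,0]]]'

```text
time: 4.87
ee_pos: [568.8, -163.2, 131.1]
tcp_rot: [-180.0, 0.0, 64.9]
wrist_force: [-1.7, -0.3, 2.0]
grip_width: -0.1
```

>>> jog_arm --series '[[[0,0,0.1,0,0],[0,0,0,0,0]]]'

```text
time: 5.03
ee_pos: [568.9, -163.2, 130.2]
tcp_rot: [-180.0, 0.0, 64.9]
wrist_force: [-1.1, 0.3, 2.3]
grip_width: -0.4
```

>>> jog_arm --series '[[[0,0,0.07,0,0],[0,0,0,0,0]]]'

```text
time: 5.2
ee_pos: [568.9, -163.2, 129.5]
tcp_rot: [-180.0, 0.0, 64.9]
wrist_force: [-2.4, -0.4, 2.2]
grip_width: -0.1
```

>>> jog_arm --series '[[[0,0,0.05,0,0],[0,0,0,0,0]]]'

```text
time: 5.37
ee_pos: [569.0, -163.3, 129.5]
tcp_rot: [180.0, 0.0, 64.9]
wrist_force: [-2.7, 0.5, 5.3]
grip_width: -0.0
```

The force rose to about 5 N and the tip stopped advancing, so the pad is at its stop. I'll withdraw straight up, well clear.

>>> jog_arm --series '[[[0,0,-1,0,0],[0,0,-3,0,0],[0,0,-4,0,0],[0,0,-4,0,0],[0,0,-3,0,0]]]'

```text
time: 5.78
ee_pos: [569.3, -163.3, 283.2]
tcp_rot: [179.8, -0.0, 64.9]
wrist_force: [1.1, -0.1, 0.8]
grip_width: 0.1
```

>>> jog_arm --series '[[[2.5,-3,0,0,0],[2.5,-3,0,0,0],[2.5,-3,0,0,0],[2.5,-3,0,0,0],[0,0,0,0,0]]]'

```text
time: 6.2
ee_pos: [500.4, -16.9, 280.4]
tcp_rot: [180.0, -0.1, 65.1]
wrist_force: [1.0, 0.9, 0.6]
grip_width: 0.0
```

```bash
python3 - <<'E'
from h import *
im=arm.capture("scene");cv2.imwrite("pics/scene3.png",im[:,:,::-1]);s=arm.read_state();print(s["time"],s["ee_pos"])
E
```

```text
6.25 [501.85737848 -19.23219665 280.37725478]
```

View pics/scene3.png

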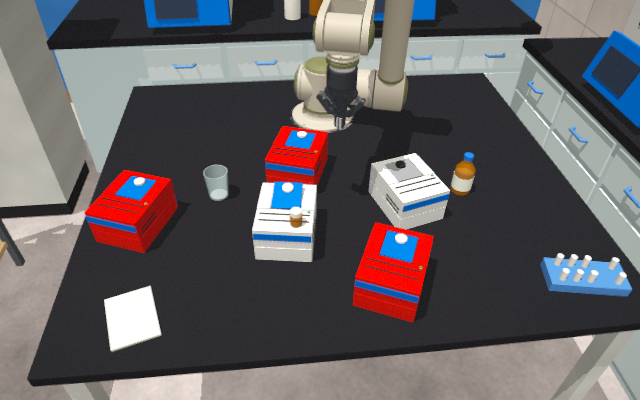

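The arm is clear and the pad has moved up slightly, from (288,191) to (287,187), so the hatch is starting to rise. Now I'll wait.

>>> jog_arm --series '[[[0,0,0,0,0],[0,0,0,0,0],[0,0,0,0,0],[0,0,0,0,0],[0,0,0,0,0]]]'

```text
time: 6.67
ee_pos: [503.1, -22.4, 278.9]
tcp_rot: [-180.0, 0.0, 64.8]
wrist_force: [0.4, -0.6, 1.2]
grip_width: -0.4
```

>>> jog_arm --series '[[[0,0,0,0,0],[0,0,0,0,0],[0,0,0,0,0],[0,0,0,0,0],[0,0,0,0,0]]]'

```text
time: 7.08
ee_pos: [502.8, -21.7, 279.1]
tcp_rot: [180.0, 0.0, 64.9]
wrist_force: [0.8, -0.3, -1.2]
grip_width: -0.1
```

>>> jog_arm --series '[[[0,0,0,0,0],[0,0,0,0,0],[0,0,0,0,0],[0,0,0,0,0],[0,0,0,0,0]]]'

```text
time: 7.5
ee_pos: [502.8, -21.7, 279.1]
tcp_rot: [-180.0, -0.0, 64.9]
wrist_force: [0.3, 0.6, 0.2]
grip_width: -0.1
```

>>> jog_arm --series '[[[0,0,0,0,0],[0,0,0,0,0],[0,0,0,0,0],[0,0,0,0,0],[0,0,0,0,0]]]'

```text
time: 7.92
ee_pos: [502.8, -21.8, 279.1]
tcp_rot: [180.0, 0.0, 64.9]
wrist_force: [-0.0, -0.0, -0.1]
grip_width: -0.0
```

>>> jog_arm --series '[[[0,0,0,0,0],[0,0,0,0,0],[0,0,0,0,0],[0,0,0,0,0],[0,0,0,0,0]]]'

```text
time: 8.33
ee_pos: [502.8, -21.7, 279.1]
tcp_rot: [-180.0, 0.0, 64.9]
wrist_force: [0.3, -0.2, 0.4]
grip_width: -0.2
```

>>> jog_arm --series '[[[0,0,0,0,0],[0,0,0,0,0],[0,0,0,0,0],[0,0,0,0,0],[0,0,0,0,0]]]'

```text
time: 8.75
ee_pos: [502.8, -21.7, 279.1]
tcp_rot: [-180.0, 0.0, 64.9]
wrist_force: [-0.0, 1.3, -0.3]
grip_width: 0.1
```

>>> jog_arm --series '[[[0,0,0,0,0],[0,0,0,0,0],[0,0,0,0,0],[0,0,0,0,0],[0,0,0,0,0]]]'

```text
time: 9.17
ee_pos: [502.8, -21.8, 279.1]
tcp_rot: [-180.0, 0.0, 64.9]
wrist_force: [-0.1, 0.0, 0.1]
grip_width: -0.3
```

>>> jog_arm --series '[[[0,0,0,0,0],[0,0,0,0,0],[0,0,0,0,0],[0,0,0,0,0],[0,0,0,0,0]]]'

```text
time: 9.58
ee_pos: [502.8, -21.7, 279.1]
tcp_rot: [180.0, -0.0, 64.9]
wrist_force: [-0.7, -0.3, -0.2]
grip_width: -0.3
```

```bash
python3 - <<'E'
from h import *
im=arm.capture("scene");cv2.imwrite("pics/scene4.png",im[:,:,::-1]);s=arm.read_state();print(s["time"],s["ee_pos"])
for q in("blue_pad","blue_hinge"):print([(round(d["score"],2),[round(float(v)) for v in d["point"]]) for d in arm.pinpoint("scene",q)])
E
```

```text
9.6333 [502.84316948 -21.75940155 279.14523595]
[(0.85, [486, -569, 121]), (0.7, [297, -97, 117]), (0.61, [605, -170, 167]), (0.58, [774, 104, 120])]
[(0.93, [632, -168, 109]), (0.68, [545, -590, 113]), (0.67, [827, 79, 103]), (0.57, [354, -120, 107])]
```

View pics/scene4.png

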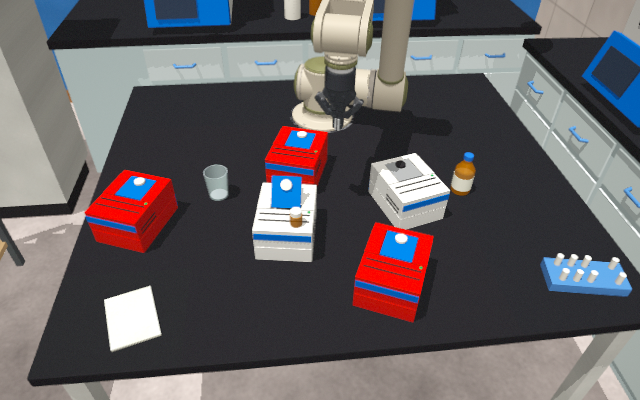

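The hatch stands up at (287,188). Its pad at (605,-170,167) matches the expected 1.0 rad pose, about 27 mm in front of the hinge at z of about 166. Next I'll watch it for more than 2 s.

>>> jog_arm --series '[[[0,0,0,0,0],[0,0,0,0,0],[0,0,0,0,0],[0,0,0,0,0],[0,0,0,0,0]]]'

```text
time: 10.15
ee_pos: [502.8, -21.7, 279.1]
tcp_rot: [-180.0, -0.0, 64.9]
wrist_force: [0.5, -0.1, 0.0]
grip_width: 0.2
```

>>> jog_arm --series '[[[0,0,0,0,0],[0,0,0,0,0],[0,0,0,0,0],[0,0,0,0,0],[0,0,0,0,0]]]'

```text
time: 10.57
ee_pos: [502.8, -21.7, 279.1]
tcp_rot: [180.0, -0.0, 64.9]
wrist_force: [0.2, 0.6, -0.7]
grip_width: -0.3
```

>>> jog_arm --series '[[[0,0,0,0,0],[0,0,0,0,0],[0,0,0,0,0],[0,0,0,0,0],[0,0,0,0,0]]]'

```text
time: 10.98
ee_pos: [502.8, -21.7, 279.1]
tcp_rot: [180.0, -0.0, 64.9]
wrist_force: [0.6, 0.6, -0.3]
grip_width: -0.2
```

>>> jog_arm --series '[[[0,0,0,0,0],[0,0,0,0,0],[0,0,0,0,0],[0,0,0,0,0],[0,0,0,0,0]]]'

```text
time: 11.4
ee_pos: [502.8, -21.7, 279.1]
tcp_rot: [-180.0, 0.0, 64.9]
wrist_force: [-0.0, -0.1, 0.4]
grip_width: 0.0
```

>>> jog_arm --series '[[[0,0,0,0,0],[0,0,0,0,0],[0,0,0,0,0],[0,0,0,0,0],[0,0,0,0,0]]]'

```text
time: 11.82
ee_pos: [502.8, -21.8, 279.1]
tcp_rot: [-180.0, 0.0, 64.9]
wrist_force: [-0.4, -0.5, 0.0]
grip_width: -0.1
```

>>> jog_arm --series '[[[0,0,0,0,0],[0,0,0,0,0],[0,0,0,0,0],[0,0,0,0,0],[0,0,0,0,0]]]'

```text
time: 12.23
ee_pos: [502.8, -21.7, 279.1]
tcp_rot: [-180.0, -0.0, 64.9]
wrist_force: [0.2, -0.3, 0.2]
grip_width: -0.1
```

>>> jog_arm --series '[[[0,0,0,0,0],[0,0,0,0,0],[0,0,0,0,0],[0,0,0,0,0],[0,0,0,0,0]]]'

```text
time: 12.65
ee_pos: [502.8, -21.7, 279.1]
tcp_rot: [180.0, -0.0, 64.9]
wrist_force: [-0.1, -0.3, -0.4]
grip_width: -0.2
```

>>> jog_arm --series '[[[0,0,0,0,0],[0,0,0,0,0],[0,0,0,0,0],[0,0,0,0,0],[0,0,0,0,0]]]'

```text
time: 13.07
ee_pos: [502.8, -21.8, 279.1]
tcp_rot: [180.0, 0.0, 64.9]
wrist_force: [0.2, 0.1, -0.7]
grip_width: -0.1
```

```bash
python3 - <<'E'
from h import *
old=cv2.imread("pics/scene4.png");im=arm.capture("scene")[:,:,::-1];cv2.imwrite("pics/scene5.png",im)
d=cv2.absdiff(old,np.ascontiguousarray(im)).max(2);print("diff near hatch",d[150:240,250:325].max(),"n>25",(d[150:240,250:325]>25).sum())
for q in("blue_pad","grey_pad","jar_mid","amber_mid","beaker_mid"):print(q,[(round(d["score"],2),[round(float(v)) for v in d["point"]]) for d in arm.pinpoint("scene",q)])
print(arm.read_state()["time"])
x,y=288,185
cv2.imwrite("pics/scene5z.png",cv2.resize(im[y-50:y+50,x-66:x+67],None,fx=6,fy=6))
E
```

```text
diff near hatch 21 n>25 0
blue_pad [(0.92, [774, 103, 118]), (0.83, [488, -568, 118]), (0.75, [300, -95, 117]), (0.57, [604, -169, 168])]
grey_pad [(0.96, [475, 171, 116])]
jar_mid [(0.49, [693, -150, 136]), (0.46, [534, 191, 112])]
amber_mid [(0.86, [473, 377, 69])]
beaker_mid [(0.56, [431, -366, 43])]
13.3667
```

View pics/scene5z.png

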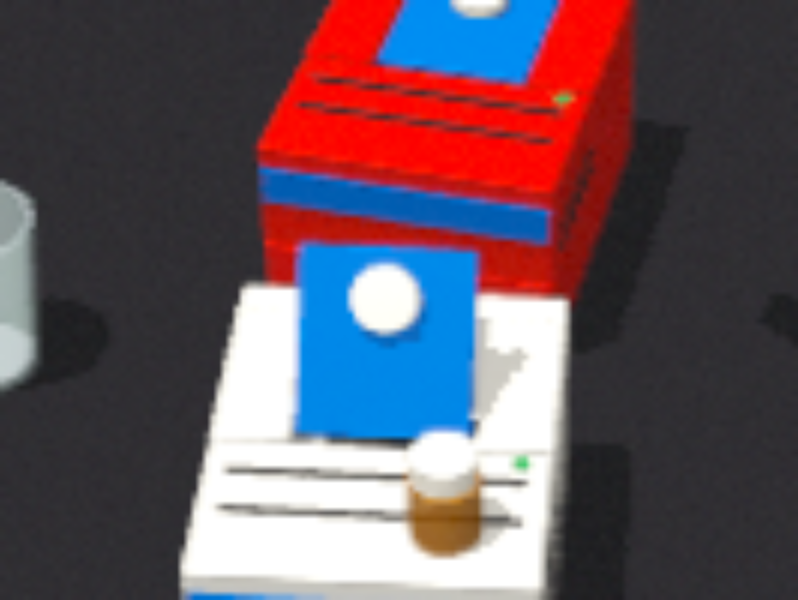

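The hatch is standing open, with its pad at crop (385,298), and hasn't changed for over 3 s. The jar is in its original place.

```bash
python3 -c "
from bench import arm
print(arm.hand_in())"
```

```text
the job is handed in; nothing more can be done
None
```

The blue hatch on the pale grey module is open, and I handed the job in at about 13.4 s.

- **Press:** I shut the gripper and pressed the white pad once, slowly, in steps of about 1 mm. The force was about 2 N, rising to about 5 N as the pad reached its stop. I then withdrew straight up about 150 mm and moved aside.
- **Hatch:** It rose by itself. The pad was measured at about (605, -170, 167) mm, which matches the fully open 1.0 rad pose. Pictures 3.5 s apart showed no movement around the hatch.
- **Everything else:** The grey pad still reads at shut height. The jar, bottle and beaker are within detector noise of where they started.
- **Detector disagreements:** The networks also reported the red look-alike modules as blue ones, and gave a few stray jar and beaker hits. I told the right module apart in the pictures. While the gripper hid the pad, the top camera could not report it.

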